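Shift the test stand's range lever through its H gate into third

TASK

Set the injector test stand's drive to third: with the fingertips push the ball-topped range lever along its rail to neutral, across to the right side of the H-shaped gate, and then forward until it is fully home in the third slot (forward right, seen from the robot's side), without letting it slip into the fourth slot behind. Only push the lever: never take it between the fingers and do not force it against the gate. Leave the loose parts lying about as they are.

Things in the scene. Friction and masses are not known exactly. Their poses are not given: they have to be found in the camera images.
- stand: sizes in mm: fixed drive of the injector test stand: bed 200 in x, y from -240 to +360; blue motor on the left (terminal box top 179 high), grey cast gearbox in the middle (cover 240 x 200, top 98 high), drive flange and mounting angle (116 high) on the right. Origin under the gearbox's centre on the slab; x = forward, away from the operator (the robot), y = to the operator's left, z up
- gate (a point): sizes in mm: centre of the H gate, on the top of the steel gate plate (100 x 85), 126 straight above the stand's origin. Two rails along the stand's x (14 left and right of centre), joined in the middle, at x = 0, by one cross slot along y. Slots numbered by punched dots as usual: first forward left, second back left, third forward right (+x, -y), fourth back right
- pivot (a point): sizes in mm: point about which the range lever swings, on the stand's z axis, 33 above its origin, hidden in the gearbox
- knob (a point): sizes in mm: centre of the lever's black ball knob, diameter 42, 205 from the pivot, about 235 above the slab; the point's z runs up along the lever. Under it a ferrule (20 thick), then bare stem, 12 thick. In the stand's frame it is at x = 205 sin(fore), y = -205 sin(across) cos(fore), z = 33 + 205 cos(across) cos(fore), from the two joint values
- shift_across (a joint): the lever's swing sideways, rad: negative to the operator's left (the stand's +y), positive to the right; -0.16 = middle of the left rail, +0.16 = of the right rail, play about 0.025 each way. Friction holds the lever where it is left; 4 to 6 N at the knob moves it. It can cross only while shift_fore is within about 0.045 of zero; the gate's tongues have rounded tips
- shift_fore (a joint): the lever's swing forward and back, rad: positive forward (the stand's +x), 0 in the cross slot, stops at +0.25 (home in a forward slot) and -0.25 (home in a back slot). Friction as for shift_across. The lever starts anywhere along the left rail: forward, back or between
- puller: sizes in mm: rusty steel slide-hammer injector puller, 330 long, 44 wide, lying on the slab in front of the motor, along its own x; origin under its middle
- red_cap: sizes in mm: red plastic storage cap, diameter 34, 34 high, standing on the bed (16 high) beside the drive flange; origin at the centre of its underside
- seal_cone: sizes in mm: brass sealing cone, diameter 28, 28 high, standing on the gearbox cover beyond the gate; origin at the centre of its underside
- nut_a: sizes in mm: grey iron nozzle nut, 30 wide, 34 high, standing on the gearbox cover on the near left; origin at the centre of its underside
- nut_b: sizes in mm: grey iron nozzle nut like the other, on the gearbox cover on the near right; origin at the centre of its underside
- adapter: sizes in mm: chrome test gauge adapter, diameter 32, 74 high, standing on the slab close in front of the stand; origin at the centre of its underside

How it is judged:
By the outcome, as a careful person would: the job done as asked, in the order asked, and still so for the second after the job is handed in, with the robot touching nothing.
It also fails if it takes over 54 s, if anything falls off the work surface, if the arm or the gripper's body presses on something with over 40 N, if the wrist force passes 120 N, or if a joint passes its speed limit or range.

ROBOT

A 7-joint arm with a two-finger parallel gripper is mounted at the origin on the work surface. World frame = base frame: x ahead of the robot, y to its left, z up, the work surface at z = 0. Lengths are in m, angles in rad, forces in N, time in s.
With the tool pointing down it reaches from about 0.425 to 0.875 m from the base axis. Payload 4.7 kg.
Tool frame: the origin (TCP) lies at the very end of the fingers, on their centre line; the grasp point (between the pads) lies 19 mm behind it; z points along the fingers, y is the line along which they close (so a half turn about z gives the same grasp; the last joint's range is limited). The gripper opens to 87 mm and grips with 3 to 60 N. Pads are 19 mm wide; open, the fingers measure 117 mm over their backs; the gripper's body (75 mm by 190 mm) begins 51 mm behind the grasp point.
Start: joints at [-1.177, 0.321, -0.07, 1.45, 0.023, 1.371, -0.057], TCP at [0.241, 0.604, 0.223] pointing down, gripper open.
Joint ranges: [-2.86, 2.86], [-0.3, 2.09], [-1.38, 1.24], [0.06, 2.45], [-1.56, 4.7], [0.09, 2.05], [-2.69, 2.69]. Speed limits (rad/s): [2.57, 2.57, 3.14, 3.14, 3.14, 3.14, 3.14].

INTERFACE

Orientations are given as a rotation vector (axis times angle).
In Python, from bench import ctrl, imaging, ticket gives the robot as it stands.
- The arm moves only by the tool jog_arm, never from a script. Its argument "rows" is text: rows parted by semicolons, each of 7 numbers parted by spaces: the shift along the tool's x, y, z in cm, then the turn, a rotation vector about the tool's x, y, z in rad, then the closure, from -1 (fully open) to 1 (shut), so that 0 is half open. A call has 1 to 5 rows; each row shifts and turns the commanded pose from where the row before left it, along the tool's axes as they then stand; what a row does not reach is not made up. A row lasts 1/8 s, in which the tool goes at most 62.5 mm and 10.7 degrees, less where a joint would pass 70% of its speed; a pose out of reach is approached as far as the arm can. A call with a gripper value outside its range is refused whole. The fingers move at their own pace and stop on an object; "force" is the grip in N (left out, the last holds). Time passes only in rows, so rows that do not move let the fingers close. It gives the time, the measured TCP pose, the force, the opening and the grip force at its end, in the units of the state.
- ctrl.get_state(): the state, without advancing time (a new reading comes with each control period).
- imaging.get_image(name): name is "side" or "top" or "wrist"; returns a dict with "img" (400x640x3 uint8, blue, green, red), "vertical_fov" (degrees; the focal length in pixels is half the picture's height over the tangent of half this angle, whatever the lens; pixels are square), "cx", "cy" (the principal point, pixels), "k1" (the pictures are not rectified: a ray, as slopes to the right and down, at radius r is drawn at 1 + k1 r^2 times it, then the intrinsics apply), "origin" and "orientation" of the camera in the world. Camera axes: x right, y down, z forward; pixel columns grow to the right and rows downward; lengths in m; the calibration is good to about 2 mm. A picture is of the moment at which its call begins. There is no depth.
- ticket.close_job(): hands the job in; it is judged then, once.
The state is a dict: "time": time; "joint_positions": joint angles; "qd": joint speeds; "joint_torque": joint torques, N m; "position": TCP position; "tool_rot": TCP orientation; "ft_force": force on the tool from outside, world axes, zero at the start; "torque": the same for the moment, N m; "grip_width": opening from 0.0 (shut) to 1.0 (fully open); "grip_force": force on a finger pad.
Only numpy, scipy, OpenCV 4.12 (cv2) and the standard library are available. Lean on these libraries where they do the work, as an engineer would, in place of code of your own. Each camera call takes 0.05 s, during which the arm holds its last target. There are 200 camera calls.

## Working session

There is one attempt and no reset: what is moved stays moved. The work goes in short steps, Python scripts to look and compute and a tool call to move; the robot and the scene stay as the last step left them, time stands still between calls to the robot, and variables do not carry over. Pictures are saved under pics/ and viewed, at most 10 in all, crops included, and the job is handed in when it is done.

Besides the shell and the picture viewer there is one more tool, called after ">>>" in YAML: its name, and indented under it one key for each argument. jog_arm: Moves the arm, as the interface text tells. Its arguments: {"type":"object","properties":{"rows":{"type":"string"},"force":{"type":"number"}},"required":["rows"]}

```bash
mkdir -p pics; cat > h.py <<'E'
import numpy as np, cv2
from scipy.spatial.transform import Rotation as R
from bench import ctrl, imaging, ticket
def cam(n):
    d=imaging.get_image(n); d['f']=200/np.tan(np.radians(d['vertical_fov'])/2)
    o=np.array(d['orientation'],float)
    d['R']=o if o.shape==(3,3) else R.from_rotvec(o).as_matrix() if o.size==3 else R.from_quat(o).as_matrix()
    d['o']=np.array(d['origin'],float); return d
def K(d): return np.array([[d['f'],0,d['cx']],[0,d['f'],d['cy']],[0,0,1.]])
def ray(d,uv):
    q=(np.array(uv,float)-[d['cx'],d['cy']])/d['f']; s=q.copy()
    for _ in range(30): s=q/(1+d['k1']*(s@s))
    v=d['R']@np.r_[s,1]; return d['o'],v/np.linalg.norm(v)
def plane(d,uv,z):
    o,v=ray(d,uv); return o+v*(z-o[2])/v[2]
def proj(d,p):
    c=d['R'].T@(np.array(p)-d['o']); s=c[:2]/c[2]; s=s*(1+d['k1']*(s@s)); return s*d['f']+[d['cx'],d['cy']]
def tri(rs):
    A=sum(np.eye(3)-np.outer(v,v) for o,v in rs); b=sum((np.eye(3)-np.outer(v,v))@o for o,v in rs)
    return np.linalg.solve(A,b)
E
python3 - <<'E'
from h import *
for n in('side','top'):
    d=cam(n); cv2.imwrite(f'pics/{n}0.png',d['img']); print(n,d['orientation'],d['o'],d['f'],d['cx'],d['cy'],d['k1'])
s=ctrl.get_state(); print(s)
E
```

```text
side [-2.08675938  0.17240236 -0.12257152] [ 0.42537621 -0.56690456  0.51413801] 403.09428376234143 316.89027711914287 200.7231482817549 -0.08972265595971446
top [-2.10611677  2.14812959 -0.21196897] [0.42531332 0.0506832  0.85504883] 365.4328342917831 321.84628242953346 196.224194552359 0.023013952103770913
{'time': 0.1, 'joint_positions': array([-1.1769103 ,  0.32172669, -0.07010179,  1.45155188,  0.02260251,
        1.37078871, -0.05691382]), 'qd': array([ 0.00182038, -0.00179631, -0.0004217 , -0.00222468, -0.00145395,
        0.00036646,  0.00052958]), 'joint_torque': array([-9.05743150e-05, -4.92572701e+01, -4.05872259e-01, -3.13397884e+01,
       -6.42561237e-02,  3.95350100e-02,  9.27158749e-05]), 'position': array([0.24082284, 0.60321301, 0.22158598]), 'tool_rot': array([-5.92896746e-01, -3.08490328e+00,  2.62586542e-03]), 'ft_force': array([ 0.2474452 ,  0.26574801, -0.33730517]), 'torque': array([ 0.00429954, -0.00696496,  0.02582988]), 'grip_force': 0.0, 'grip_width': 0.9994138649976723}
```

View pics/side0.png

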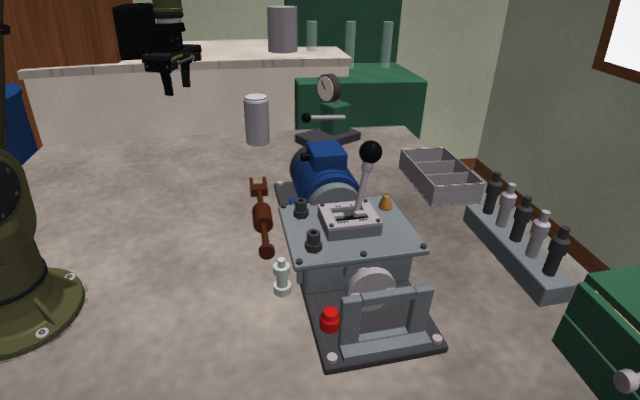

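View pics/top0.png

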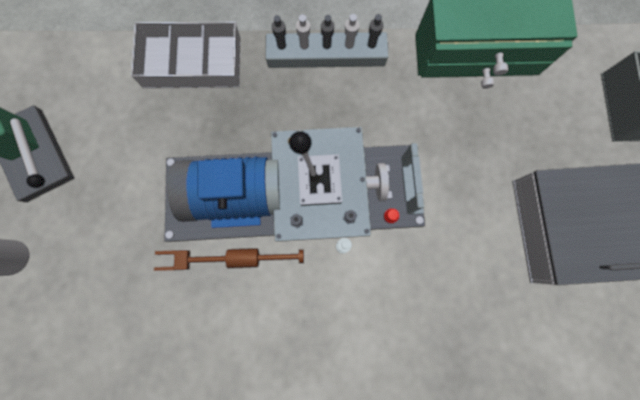

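The side view shows the knob at about (371,152). In the top view the knob is at (300,142), the gate plate near (320,180), the cover corners at (273,132), (361,128), (370,236) and (276,240), and nothing lies on the way to the knob. The lever is in the first slot (forward left). Now I'll measure it.

```bash
python3 - <<'E'
from h import *
t=cam('top'); s=cam('side')
def blob(d,x0,x1,y0,y1,f):
    m=np.zeros((400,640),np.uint8); m[y0:y1,x0:x1]=f(d['img'][y0:y1,x0:x1].astype(int))*255
    c=max(cv2.findContours(m,cv2.RETR_EXTERNAL,cv2.CHAIN_APPROX_NONE)[0],key=cv2.contourArea); return c
dark=lambda a:a.max(2)<60
kt=cv2.minEnclosingCircle(blob(t,280,322,122,160,dark)); ks=cv2.minEnclosingCircle(blob(s,350,392,132,168,dark))
rt,rs=ray(t,kt[0]),ray(s,ks[0]); P=tri([rt,rs])
print('knob',kt,ks,P,[proj(t,P),proj(s,P)])
print('radius check',kt[1]/t['f']*np.linalg.norm(P-t['o']),ks[1]/s['f']*np.linalg.norm(P-s['o']))
# gate plate: light
g=blob(t,285,355,140,215,lambda a:a.min(2)>150); r=cv2.minAreaRect(g); print('gate',r)
b=cv2.boxPoints(r); W=np.array([plane(t,p,.126) for p in b]); print(W.round(4),W.mean(0),np.linalg.norm(np.diff(W[:3],axis=0),axis=1))
# refine corners of cover
gr=cv2.cvtColor(t['img'],cv2.COLOR_BGR2GRAY)
for nm,z,c in(('cover',.098,[(273,132),(361,128),(370,236),(276,240)]),('bed',.016,[(166,156),(414,146),(424,224),(166,240)])):
    c=np.array(c,np.float32).reshape(-1,1,2); c=cv2.cornerSubPix(gr,c,(4,4),(-1,-1),(3,50,.01)).reshape(-1,2)
    W=np.array([plane(t,p,z) for p in c]); print(nm,c.round(1).tolist(),W[:,:2].round(4).tolist(),W.mean(0),np.linalg.norm(np.roll(W,-1,0)-W,axis=1),[np.degrees(np.arctan2(*(W[i]-W[j])[1::-1])) for i,j in((0,1),(1,2),(3,2),(0,3))])
cv2.imwrite('pics/top1.png',cv2.resize(t['img'][110:260,220:440],(792,540),interpolation=cv2.INTER_CUBIC))
E
```

```text
knob ((299.82861328125, 142.62721252441406), 10.846877098083496) ((370.0763244628906, 151.83644104003906), 11.577878952026367) [0.64216612 0.08038346 0.23062279] [array([299.79870954, 142.82864093]), array([370.26958598, 151.78228168])]
radius check 0.019640047347555686 0.021230587983156465
gate ((319.32415771484375, 177.5103302001953), (49.913719177246094, 44.04151916503906), 86.633544921875)
[[ 6.546e-01  9.370e-02  1.260e-01]
 [ 6.586e-01  2.300e-03  1.260e-01]
 [ 5.533e-01 -5.000e-04  1.260e-01]
 [ 5.497e-01  8.860e-02  1.260e-01]] [0.60404548 0.04602419 0.126     ] [0.09149964 0.10534704]
cover [[273.0, 132.0], [361.0, 128.0], [366.6000061035156, 235.39999389648438], [278.79998779296875, 240.39999389648438]] [[0.7139, 0.1447], [0.7198, -0.0474], [0.4853, -0.0494], [0.4786, 0.1318]] [0.59939525 0.04492829 0.098     ] [0.19221609 0.23442333 0.18135539 0.23562568] [np.float64(91.75526150680614), np.float64(0.5026467204952456), np.float64(92.13072993294188), np.float64(3.1511580910434245)]
bed [[166.0, 156.0], [410.70001220703125, 144.10000610351562], [424.3999938964844, 221.1999969482422], [166.3000030517578, 239.3000030517578]] [[0.6891, 0.4073], [0.7086, -0.1757], [0.522, -0.1952], [0.4924, 0.3952]] [0.60302769 0.10788696 0.016     ] [0.58339746 0.18760105 0.59114191 0.19712846] [np.float64(91.91629570033402), np.float64(5.965297856816415), np.float64(92.87748869343294), np.float64(3.5398523847583663)]
```

View pics/top1.png

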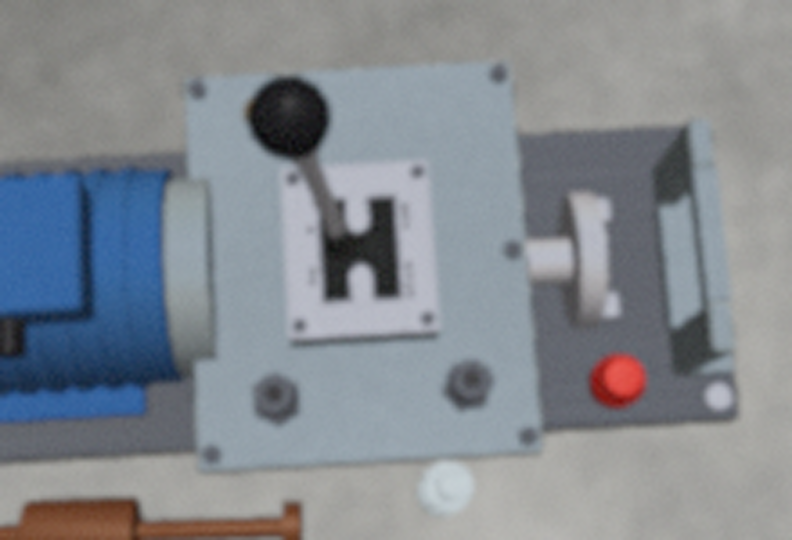

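The crop shows the plate corners at (278,164), (427,160), (439,336) and (290,341), at scale 3.6 from (220,110). The stem stands in the left rail, just forward of the cross slot or further along.

```bash
cat >> h.py <<'E'
def sf(o,th):
    c,s=np.cos(th),np.sin(th); return np.array([[c,-s],[s,c]])
E
python3 - <<'E'
from h import *
t=cam('top')
for nm,z,c in(('plate',.126,[(278,164),(427,160),(439,336),(290,341)]),('cover',.098,[(186,78),(513,64),(541,453),(196,470)]),('H',.126,[(322,199),(393,196),(400,296),(325,301)])):
    W=np.array([plane(t,np.array(p)/3.6+[220,110]-.36,z) for p in c]); m=W.mean(0)
    ax=W[0]-W[3]+W[1]-W[2]; ay=W[0]-W[1]+W[3]-W[2]
    tx=np.arctan2(ax[1],ax[0]); ty=np.arctan2(-ay[0],ay[1])
    print(nm,m.round(4),'size',np.linalg.norm(ax)/2,np.linalg.norm(ay)/2,'yaw',tx,ty)
    th=(tx+ty)/2
    k=sf(0,th).T@(np.array([.6422,.0804])-m[:2]); f=np.arcsin(k[0]/.205); a=np.arcsin(-k[1]/.205/np.cos(f)); print(' knob rel',k,'fore',f,'across',a,'z',.033+.205*np.cos(a)*np.cos(f))
E
```

```text
plate [0.6006 0.0463 0.126 ] size 0.10340068008854812 0.08484823278510566 yaw 0.04689123490483591 0.012443329675420105
 knob rel [0.04262799 0.03282809] fore 0.20946987807056724 across -0.16445593808130388 z 0.23081347620088508
cover [0.6002 0.0459 0.098 ] size 0.2362009144002677 0.19818931425595293 yaw 0.028221593065792087 0.028506815679701206
 knob rel [0.04292635 0.03327916] fore 0.2109580953186776 across -0.16679008215290406 z 0.2306735336297587
H [0.6014 0.0454 0.126 ] size 0.05914907126229724 0.0416236434437116 yaw 0.028780960001399267 0.03754376866442381
 knob rel [0.04190934 0.03358602] fore 0.20588732281850355 across -0.16816050205373342 z 0.23083979931263837
```

>>> jog_arm:
  rows: "0 0 -4 0 0 -0.137 1; 0 0 -4 0 0 -0.137 1; 0 0 -3 0 0 -0.137 1; 0 0 0 0 0 0 1; 0 0 0 0 0 0 1"
  force: 10

```text
time: 0.88
position: [0.2409, 0.6033, 0.3314]
tool_rot: [0.047, -3.141, 0.002]
ft_force: [0.1, 0.8, -0.0]
grip_width: 0.517
grip_force: 0.0
```

```bash
cat >> h.py <<'E'
O=np.array([.6005,.046]); TH=.029
def st():
    s=ctrl.get_state(); p=np.array(s['position']); Rt=R.from_rotvec(s['tool_rot']).as_matrix()
    print('t',s['time'],'TCP stand mm',(np.r_[sf(0,TH).T@(p[:2]-O),p[2]]*1000).round(1),'F stand',(np.r_[sf(0,TH).T@s['ft_force'][:2],s['ft_force'][2]]).round(1),'w',round(s['grip_width'],2)); return p,Rt
def go(x,y,z):
    "target in stand frame mm -> tool-frame cm and remaining turn"
    p,Rt=st(); T=np.r_[O+sf(0,TH)@np.array([x,y])/1000,z/1000]
    c,s=np.cos(TH),np.sin(TH); G=np.array([[-c,-s,0],[-s,c,0],[0,0,-1.]])
    print('shift cm',(Rt.T@(T-p)*100).round(2),'turn',R.from_matrix(Rt.T@G).as_rotvec().round(3))
E
python3 -c "
from h import *
go(95,33,320);go(90,33,215)"
```

```text
t 0.875 TCP stand mm [-343.3  567.5  331.4] F stand [ 0.2  0.8 -0. ] w 0.52
shift cm [-43.78 -53.49   1.19] turn [-0.001 -0.001  0.001]
t 0.875 TCP stand mm [-343.3  567.5  331.4] F stand [ 0.2  0.8 -0. ] w 0.52
shift cm [-43.29 -53.47  11.69] turn [-0.001 -0.001  0.001]
```

>>> jog_arm:
  rows: "-3.6 -4.4 0 0 0 0 1; -3.6 -4.4 0 0 0 0 1; -3.6 -4.4 0 0 0 0 1; -3.6 -4.4 0 0 0 0 1; -3.6 -4.4 0 0 0 0 1"

```text
time: 1.5
position: [0.4283, 0.3873, 0.3307]
tool_rot: [0.047, -3.139, 0.003]
ft_force: [1.2, 0.8, -0.6]
grip_width: 0.022
grip_force: 0.0
```

>>> jog_arm:
  rows: "-3.6 -4.4 0 0 0 0 1; -3.6 -4.4 0 0 0 0 1; -3.6 -4.4 0 0 0 0 1; -3.6 -4.4 0 0 0 0 1; -3.6 -4.4 0 0 0 0 1"

```text
time: 2.12
position: [0.6149, 0.1735, 0.3307]
tool_rot: [0.047, -3.139, 0.001]
ft_force: [0.5, 1.1, 0.1]
grip_width: 0.007
grip_force: 0.0
```

>>> jog_arm:
  rows: "-3.6 -4.4 0 0 0 0 1; -3.6 -4.4 0 0 0 0 1; 0 0 0 0 0 0 1; 0 0 0 0 0 0 1"

```text
time: 2.62
position: [0.6887, 0.0898, 0.3307]
tool_rot: [0.048, -3.138, -0.0]
ft_force: [-0.3, 0.3, 0.4]
grip_width: 0.007
grip_force: 0.0
```

```bash
python3 -c "
from h import *
go(95,33,320);go(95,33,215)
d=cam('side');cv2.imwrite('pics/s2.png',d['img'])"
```

```text
t 2.625 TCP stand mm [ 89.4  41.2 330.7] F stand [-0.3  0.3  0.4] w 0.01
shift cm [-0.56 -0.82  1.07] turn [ 0.    -0.003  0.001]
t 2.625 TCP stand mm [ 89.4  41.2 330.7] F stand [-0.3  0.3  0.4] w 0.01
shift cm [-0.6  -0.83 11.57] turn [ 0.    -0.003  0.001]
```

View pics/s2.png

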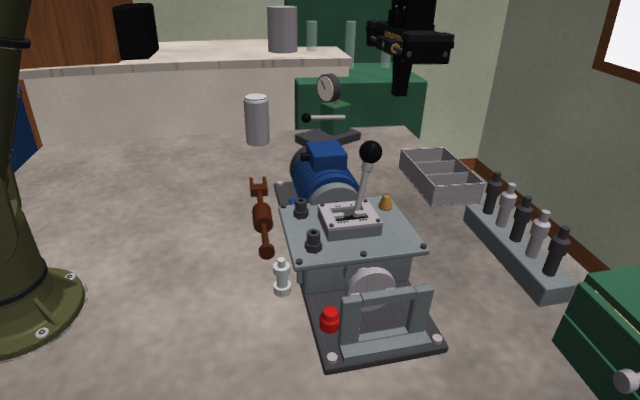

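The fingers at (401,90) are forward of the knob at (371,152) and clear of it. Lowering them beside it now.

>>> jog_arm:
  rows: "-0.6 -0.8 2 0 0 0 1; 0 0 3 0 0 0 1; 0 0 3 0 0 0 1; 0 0 3.2 0 0 0 1; 0 0 0 0 0 0 1"

```text
time: 3.3
position: [0.693, 0.0822, 0.2163]
tool_rot: [0.051, -3.134, 0.001]
ft_force: [0.1, -0.1, 0.2]
grip_width: 0.004
grip_force: 0.0
```

>>> jog_arm:
  rows: "0.7 0 0 0 0 0 1; 0.7 0 0 0 0 0 1; 0.5 0 0 0 0 0 1; 0.4 0 0 0 0 0 1; 0 0 0 0 0 0 1"

```text
time: 3.92
position: [0.6731, 0.0809, 0.2215]
tool_rot: [-0.049, 3.139, 0.001]
ft_force: [1.1, 0.5, 0.5]
grip_width: 0.007
grip_force: 0.9
```

```bash
python3 -c "
from h import *
go(32,33,218)"
```

```text
t 3.925 TCP stand mm [ 73.6  32.8 221.5] F stand [1.2 0.4 0.5] w 0.01
shift cm [4.16 0.03 0.34] turn [0.    0.002 0.002]
```

>>> jog_arm:
  rows: "0.5 0 0.1 0 0 0 1; 0.5 0 0.1 0 0 0 1; 0.5 0 0 0 0 0 1; 0.5 0 0 0 0 0 1; 0.5 0 0 0 0 0 1"

```text
time: 4.55
position: [0.6497, 0.0799, 0.2205]
tool_rot: [-0.048, 3.135, 0.0]
ft_force: [5.7, 0.5, 4.6]
grip_width: 0.009
grip_force: 2.7
```

>>> jog_arm:
  rows: "0.3 0 0 0 0 0 1; 0.3 0 0 0 0 0 1; 0.2 0 0 0 0 0 1; 0.2 0 0 0 0 0 1; 0 0 0 0 0 0 1"

```text
time: 5.18
position: [0.6376, 0.0797, 0.2187]
tool_rot: [-0.049, 3.141, -0.0]
ft_force: [5.1, -0.8, 2.7]
grip_width: 0.009
grip_force: 2.3
```

```bash
cat >> h.py <<'E'
def knob(box,name=None,fore=None):
    "knob from side view alone: ray meets the 205 mm sphere about the pivot"
    d=cam('side'); x0,x1,y0,y1=box
    if name: cv2.imwrite(f'pics/{name}.png',d['img'])
    o,v=None,None
    m=np.zeros((400,640),np.uint8); m[y0:y1,x0:x1]=(d['img'][y0:y1,x0:x1].max(2)<60)*255
    c=max(cv2.findContours(m,cv2.RETR_EXTERNAL,cv2.CHAIN_APPROX_NONE)[0],key=cv2.contourArea); (u,r)=cv2.minEnclosingCircle(c)
    print('px',u,r); where(d,u)
def where(d,u):
    o,v=ray(d,u); C=np.r_[O,.033]; b=v@(o-C); q=(o-C)@(o-C)-.205**2
    for s in(-1,1):
        t=-b+s*np.sqrt(max(b*b-q,0)); P=o+v*t; k=np.r_[sf(0,TH).T@(P[:2]-O),P[2]]; f=np.arcsin(k[0]/.205); a=np.arcsin(-k[1]/.205/np.cos(f)); print('  knob mm',(k*1000).round(1),'fore',f.round(3),'across',a.round(3))
E
python3 -c "
from h import *
go(32,33,218)
knob((320,420,125,175),'s3')"
```

```text
t 5.175 TCP stand mm [ 38.   32.6 218.7] F stand [ 5.1 -1.   2.7] w 0.01
shift cm [0.6  0.04 0.07] turn [-0.     0.     0.002]
px (376.1196594238281, 138.0236358642578) 38.17095184326172
  knob mm [ 62.3  61.5 245.2] fore 0.309 across -0.321
  knob mm [ 62.3  61.5 245.2] fore 0.309 across -0.321
```

View pics/s3.png

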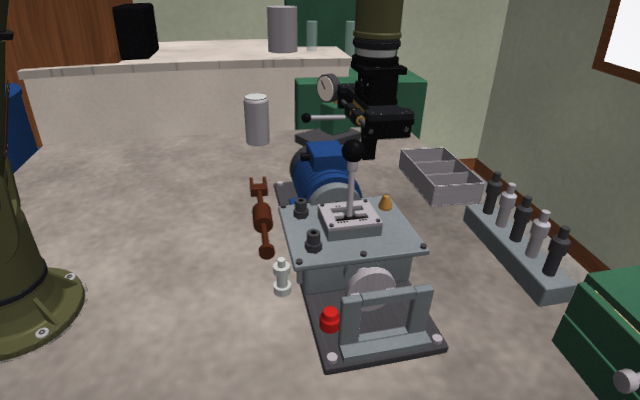

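The knob is at about (352,151), touched by the fingers from the right (forward) side, with the stem upright in the plate.

```bash
cat >> h.py <<'E'
def kp(f,a): return np.r_[O+sf(0,TH)@np.array([.205*np.sin(f),-.205*np.sin(a)*np.cos(f)]),.033+.205*np.cos(a)*np.cos(f)]
E
python3 - <<'E'
from h import *
d=cam('side')
for f in(0,.02,.04,.06): print(f,proj(d,kp(f,-.16)))
g=d['img'][136:168,335:372].astype(int).max(2)
c=cv2.HoughCircles(cv2.resize(cv2.cvtColor(d['img'][130:175,330:375],cv2.COLOR_BGR2GRAY),None,fx=4,fy=4),cv2.HOUGH_GRADIENT,1,40,param1=60,param2=15,minRadius=36,maxRadius=54)
print(c/4 if c is not None else None)
u=(d['img'][152:156,330:362].max(2)<60); print([np.where(r)[0][[0,-1]]+330 for r in u])
E
```

```text
0 [347.77543156 150.90270375]
0.02 [349.99088544 150.78250757]
0.04 [352.19955626 150.70771526]
0.06 [354.4003042  150.67820176]
None
[array([342, 361]), array([342, 361]), array([343, 361]), array([343, 361])]
```

>>> jog_arm:
  rows: "0.3 0 0 0 0 0 1; 0.3 0 0 0 0 0 1; 0.2 0 0 0 0 0 1; 0 0 0 0 0 0 1"

```text
time: 5.78
position: [0.6293, 0.0795, 0.2185]
tool_rot: [0.049, -3.141, 0.0]
ft_force: [4.6, -0.2, 2.9]
grip_width: 0.001
grip_force: 2.1
```

```bash
python3 - <<'E'
from h import *
st()
d=cam('side')
u=(d['img'][148:156,320:362].max(2)<60); print([np.where(r)[0][[0,-1]]+320 for r in u])
E
```

```text
t 5.775 TCP stand mm [ 29.7  32.6 218.5] F stand [ 4.6 -0.3  2.9] w 0.0
[array([338, 361]), array([338, 361]), array([337, 361]), array([337, 361]), array([337, 361]), array([338, 361]), array([338, 361]), array([338, 361])]
```

>>> jog_arm:
  rows: "-2 0 0 0 0 0 1; 0 2.6 0 0 0 0 1; 0 2.6 0 0 0 0 1; 2.5 0 0 0 0 0 1; 2.5 0 0 0 0 0 1"

```text
time: 6.45
position: [0.5946, 0.1314, 0.2161]
tool_rot: [0.051, -3.134, 0.002]
ft_force: [-0.2, -0.3, -0.9]
grip_width: 0.007
grip_force: 0.0
```

>>> jog_arm:
  rows: "0 0 0 0 0 0 1; 0 0 0 0 0 0 1"

```text
time: 6.7
position: [0.5974, 0.1307, 0.2178]
tool_rot: [0.049, -3.139, 0.0]
ft_force: [0.4, -0.4, 0.2]
grip_width: 0.003
grip_force: 0.0
```

```bash
python3 - <<'E'
from h import *
go(0,70,216)
d=cam('side')
u=(d['img'][143:158,320:380].max(2)<60); print([np.where(r)[0][[0,-1]]+320 for r in u[::2]])
t=cam('top'); cv2.imwrite('pics/t4.png',np.hstack([cv2.resize(t['img'][110:240,250:380],(400,400)),cv2.resize(d['img'][80:230,280:430],(400,400))]))
for f in(-.05,0,.05): print(f,proj(d,kp(f,-.16)))
E
```

```text
t 6.7 TCP stand mm [ -0.6  84.8 217.8] F stand [ 0.4 -0.4  0.2] w 0.0
shift cm [-0.06 -1.48  0.18] turn [-0.    -0.002  0.002]
[array([333, 356]), array([333, 358]), array([333, 359]), array([335, 359]), array([337, 359]), array([338, 359]), array([338, 358]), array([338, 357])]
-0.05 [342.21470969 151.4023889 ]
0 [347.77543156 150.90270375]
0.05 [353.30099132 150.68730761]
```

View pics/t4.png

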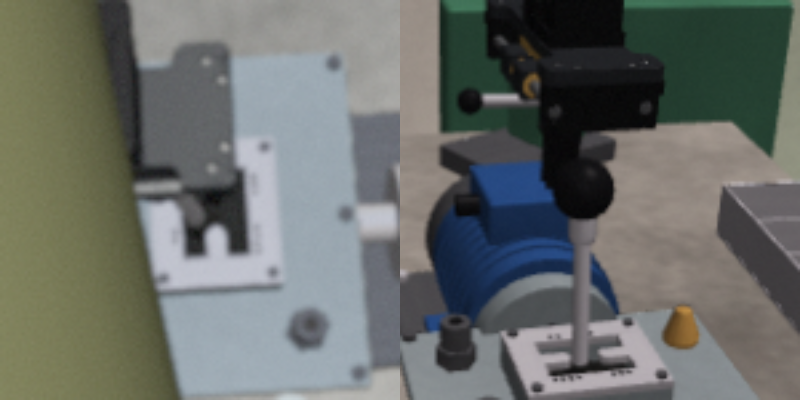

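The knob is at (348,151), fore ≈ +0.007, with the stem at the cross slot. The fingers are to its left, so I can push across.

>>> jog_arm:
  rows: "0 -0.7 0 0 0 0 1; 0 -0.6 0.1 0 0 0 1; 0 -0.5 0 0 0 0 1; 0 -0.5 0 0 0 0 1; 0 -0.5 0 0 0 0 1"

```text
time: 7.42
position: [0.5989, 0.1049, 0.2182]
tool_rot: [-0.052, 3.14, 0.006]
ft_force: [0.0, 6.0, 3.4]
grip_width: 0.008
grip_force: 2.9
```

>>> jog_arm:
  rows: "0 -0.5 0 0 0 0 1; 0 -0.5 0 0 0 0 1; 0 -0.5 0 0 0 0 1; 0 -0.5 0 0 0 0 1; 0 0 0 0 0 0 1"

```text
time: 8.05
position: [0.6003, 0.0845, 0.2195]
tool_rot: [-0.051, 3.138, 0.005]
ft_force: [0.0, 3.7, 4.8]
grip_width: 0.007
grip_force: 2.3
```

```bash
cat >> h.py <<'E'
def fit(f0,a0):
    "knob circle near the forecast pixel in the side view (min-area dark, left/right/bottom edges)"
    d=cam('side'); u0=proj(d,kp(f0,a0)); i=np.round(u0).astype(int)
    m=d['img'].max(2)<60
    print('forecast',u0.round(1),[(r,(np.where(m[r,i[0]-22:i[0]+23])[0][[0,-1]]+i[0]-22).tolist()) for r in range(i[1]-4,i[1]+11,3)])
    return d
E
python3 - <<'E'
from h import *
st(); d=fit(0,0)
for f in(-.04,0,.04): print(f,[proj(d,kp(f,a)).round(1).tolist() for a in(-.05,0,.05,.16)])
E
```

```text
t 8.05 TCP stand mm [  0.9  38.4 219.5] F stand [0.2 3.7 4.8] w 0.01
forecast [353.  156.8] [(153, [340, 363]), (156, [340, 363]), (159, [341, 362]), (162, [343, 361]), (165, [346, 357])]
-0.04 [[346.7, 155.0], [348.3, 157.2], [350.0, 159.8], [353.6, 166.6]]
0 [[351.3, 154.6], [353.0, 156.8], [354.6, 159.4], [358.4, 166.2]]
0.04 [[355.8, 154.4], [357.6, 156.6], [359.3, 159.2], [363.2, 165.9]]
```

>>> jog_arm:
  rows: "0 -0.5 0 0 0 0 1; 0 -0.5 0 0 0 0 1; 0 -0.5 0 0 0 0 1; 0 -0.5 0 0 0 0 1; 0 0 0 0 0 0 1"

```text
time: 8.72
position: [0.6008, 0.0635, 0.219]
tool_rot: [-0.05, 3.139, 0.003]
ft_force: [0.8, 2.8, 4.3]
grip_width: 0.005
grip_force: 1.9
```

>>> jog_arm:
  rows: "0 -0.5 0 0 0 0 1; 0 -0.5 0 0 0 0 1; 0 -0.4 0 0 0 0 1; 0 0 0 0 0 0 1"

```text
time: 9.22
position: [0.6008, 0.0485, 0.218]
tool_rot: [-0.049, 3.14, 0.0]
ft_force: [0.2, 2.9, 2.7]
grip_width: 0.01
grip_force: 1.6
```

```bash
python3 - <<'E'
from h import *
st(); d=fit(0,.15)
for f in(-.04,0,.04): print(f,[proj(d,kp(f,a)).round(1).tolist() for a in(.1,.13,.16,.185)])
E
```

```text
t 9.225 TCP stand mm [  0.4   2.5 218. ] F stand [0.3 2.9 2.7] w 0.01
forecast [358.1 165.5] [(162, [344, 370]), (165, [344, 370]), (168, [346, 369]), (171, [348, 368]), (174, [351, 365])]
-0.04 [[351.6, 162.7], [352.6, 164.6], [353.6, 166.6], [354.4, 168.4]]
0 [[356.3, 162.3], [357.4, 164.2], [358.4, 166.2], [359.3, 168.0]]
0.04 [[361.0, 162.0], [362.1, 163.9], [363.2, 165.9], [364.0, 167.7]]
```

>>> jog_arm:
  rows: "0 -0.3 0 0 0 0 1; 0 -0.3 0 0 0 0 1; 0 -0.1 0 0 0 0 1; 0 0 0 0 0 0 1"

```text
time: 9.78
position: [0.6006, 0.0412, 0.2173]
tool_rot: [0.048, -3.141, 0.001]
ft_force: [0.1, 3.0, 2.6]
grip_width: 0.006
grip_force: 1.5
```

```bash
python3 - <<'E'
from h import *
st(); d=fit(0,.16)
m=d['img'].max(2)<60; print(np.where(m[150:195,357])[0]+150)
cv2.imwrite('pics/s5.png',cv2.resize(d['img'][130:260,290:420],(520,520),interpolation=cv2.INTER_CUBIC))
E
```

```text
t 9.775 TCP stand mm [ -0.   -4.8 217.3] F stand [0.2 3.  2.6] w 0.01
forecast [358.4 166.2] [(162, [345, 371]), (165, [345, 371]), (168, [346, 371]), (171, [348, 370]), (174, [350, 369])]
[150 151 152 153 154 155 156 157 158 159 160 161 162 163 164 165 166 167
 168 169 170 171 172 173 174 175 176 177 178]
```

View pics/s5.png

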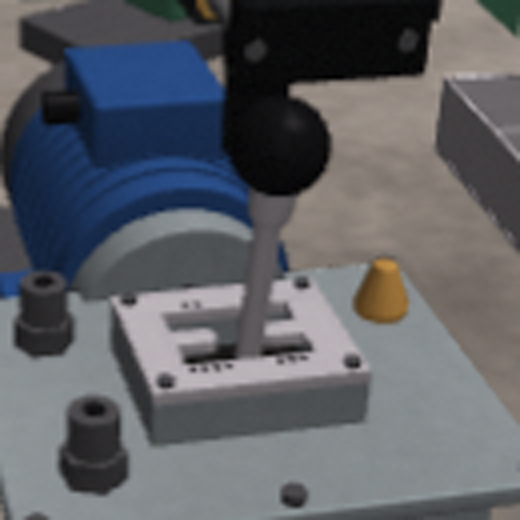

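The knob is at about (360,166) and the stem is in the right rail at the cross slot. Next I go round behind it.

>>> jog_arm:
  rows: "0 2.5 0 0 0 0 1; 2.5 0 0 0 0 0 1; 2.7 0 0 0 0 0 1; 0 -2.7 0 0 0 0 1; 0 -2.7 0 0 0 0 1"

```text
time: 10.45
position: [0.5485, 0.0088, 0.2167]
tool_rot: [0.049, -3.139, 0.003]
ft_force: [-0.4, 0.7, -0.2]
grip_width: 0.012
grip_force: 0.0
```

>>> jog_arm:
  rows: "0 0 0 0 0 0 1; 0 0 0 0 0 0 1"

```text
time: 10.7
position: [0.5492, 0.0111, 0.2169]
tool_rot: [0.049, -3.14, 0.0]
ft_force: [-0.1, 0.6, 0.0]
grip_width: 0.007
grip_force: 0.0
```

```bash
python3 - <<'E'
from h import *
go(-33,-33,217); d=fit(0,.16)
E
```

```text
t 10.7 TCP stand mm [-52.3 -33.4 216.9] F stand [-0.1  0.6  0. ] w 0.01
shift cm [-1.93  0.04 -0.01] turn [-0.    -0.001  0.002]
forecast [358.4 166.2] [(162, [336, 371]), (165, [347, 371]), (168, [347, 371]), (171, [348, 370]), (174, [350, 369])]
```

>>> jog_arm:
  rows: "-0.9 0 0 0 0 0 1; -0.7 0 0 0 0 0 1; -0.5 0 0 0 0 0 1; -0.5 0 0 0 0 0 1; -0.5 0 0 0 0 0 1"

```text
time: 11.38
position: [0.58, 0.0122, 0.2176]
tool_rot: [0.049, -3.139, -0.001]
ft_force: [-3.9, 0.2, 3.7]
grip_width: 0.004
grip_force: 2.1
```

>>> jog_arm:
  rows: "-0.5 0 0 0 0 0 1; -0.5 0 0 0 0 0 1; -0.5 0 0 0 0 0 1; -0.5 0 0 0 0 0 1; 0 0 0 0 0 0 1"

```text
time: 12.0
position: [0.601, 0.0127, 0.2174]
tool_rot: [-0.049, 3.141, -0.0]
ft_force: [-3.3, 0.6, 1.3]
grip_width: 0.008
grip_force: 1.4
```

```bash
python3 - <<'E'
from h import *
st(); d=fit(.13,.16)
E
```

```text
t 12.0 TCP stand mm [ -0.4 -33.3 217.4] F stand [-3.3  0.7  1.3] w 0.01
forecast [373.6 166. ] [(162, [352, 386]), (165, [352, 386]), (168, [352, 386]), (171, [352, 385]), (174, [352, 383])]
```

>>> jog_arm:
  rows: "-0.5 0 0.3 0 0 0 1; -0.5 0 0.3 0 0 0 1; -0.5 0 0 0 0 0 1; -0.4 0 0 0 0 0 1; 0 0 0 0 0 0 1"

```text
time: 12.68
position: [0.6193, 0.0131, 0.2105]
tool_rot: [0.049, -3.139, 0.001]
ft_force: [-2.8, -1.5, -2.8]
grip_width: 0.003
grip_force: 1.8
```

>>> jog_arm:
  rows: "-0.2 0 0 0 0 0 1; -0.2 0 0 0 0 0 1; -0.1 0 0 0 0 0 1; 0 0 0 0 0 0 1"

```text
time: 13.18
position: [0.6234, 0.0134, 0.2108]
tool_rot: [0.049, -3.138, -0.0]
ft_force: [-6.5, -0.9, -3.9]
grip_width: 0.005
grip_force: 3.1
```

```bash
python3 - <<'E'
from h import *
st(); d=fit(.25,.16)
E
```

```text
t 13.175 TCP stand mm [ 22.  -33.2 210.8] F stand [-6.5 -0.7 -3.9] w 0.01
forecast [386.9 167.3] [(163, [365, 397]), (166, [365, 399]), (169, [365, 398]), (172, [365, 397]), (175, [365, 395])]
```

>>> jog_arm:
  rows: "-0.15 0 0 0 0 0 1; -0.15 0 0 0 0 0 1; 0 0 0 0 0 0 1"

```text
time: 13.6
position: [0.6246, 0.0134, 0.2106]
tool_rot: [0.049, -3.134, -0.0]
ft_force: [-11.2, -0.9, -2.0]
grip_width: 0.005
grip_force: 5.7
```

```bash
python3 - <<'E'
from h import *
st(); d=fit(.25,.16)
E
```

```text
t 13.6 TCP stand mm [ 23.1 -33.2 210.6] F stand [-11.2  -0.6  -2. ] w 0.0
forecast [386.9 167.3] [(163, [365, 398]), (166, [365, 399]), (169, [365, 399]), (172, [365, 398]), (175, [365, 396])]
```

The force rose to 11 N with hardly any travel, so the lever is at its stop. I'll withdraw.

>>> jog_arm:
  rows: "1 0 0 0 0 0 1; 2 0 0 0 0 0 1; 2.5 0 0 0 0 0 1; 0 0 -4 0 0 0 1; 0 0 -5 0 0 0 1"

```text
time: 14.28
position: [0.5734, 0.012, 0.3034]
tool_rot: [-0.049, 3.137, 0.001]
ft_force: [0.8, -0.1, 0.5]
grip_width: 0.005
grip_force: 0.0
```

>>> jog_arm:
  rows: "4 0 -3 0 0 0 1; 5 0 0 0 0 0 1; 5 0 0 0 0 0 1; 0 0 0 0 0 0 1; 0 0 0 0 0 0 1"

```text
time: 14.9
position: [0.4342, 0.0075, 0.333]
tool_rot: [-0.049, 3.136, 0.002]
ft_force: [0.0, 0.5, -0.1]
grip_width: 0.009
grip_force: 0.0
```

```bash
python3 - <<'E'
from h import *
st(); d=fit(.25,.16); t=cam('top')
print([proj(d,kp(f,.16)).round(1).tolist() for f in(.2,.23,.25)])
cv2.imwrite('pics/end.png',np.hstack([cv2.resize(t['img'][110:260,250:400],(400,400)),cv2.resize(d['img'][130:330,260:460],(400,400))]))
E
```

```text
t 14.9 TCP stand mm [-167.4  -33.6  333. ] F stand [ 0.1  0.5 -0.1] w 0.01
forecast [386.9 167.3] [(163, [376, 398]), (166, [375, 399]), (169, [375, 399]), (172, [376, 398]), (175, [377, 396])]
[[381.5, 166.5], [384.7, 167.0], [386.9, 167.3]]
```

View pics/end.png

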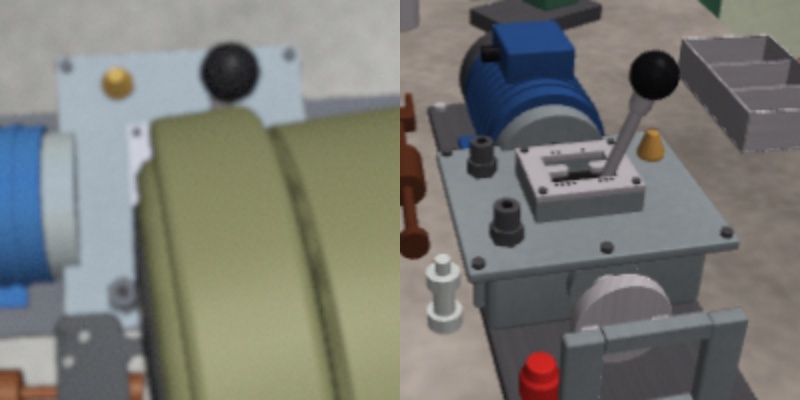

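The knob is at (387,168), which matches fore = 0.25 on the right rail. The loose parts in view stand where they were.

```bash
python3 -c "
from bench import ticket
print(ticket.close_job())"
```

```text
the job is handed in; nothing more can be done
None
```

The range lever is home in the third slot (forward right): it was only pushed, its final position matches the forward stop, the loose parts in view were not disturbed, and the job was handed in at about 15 s.

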